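# Feed a ring flange through the swing flap

### The job

Feed the ring flange that lies on the loading tray through the yellow swing flap: push it along gently with the fingertips, never gripping or lifting it, into the lane and on through the flap until the whole flange drops flat into the pocket behind it. Then draw the fingers out so that the flap swings fully shut, and leave the two nuts and the pen on the baseboard lying where they are.

Things in the scene. Friction and masses are not known exactly. Their poses are not given: they have to be found in the camera images.
- gate_sill (a point): Centre of the lane floor right below the shut flap, on a fixed feed fixture (steel bed, blue walls, plywood baseboard) on the bench; its place and yaw vary. x points along the feed direction (tray to pocket), y across the lane to the left, z up. The steel floor of tray and lane is flat, at this height, 31 mm above the bench, and ends here in a drop edge. The lane is 104 mm wide, blue walls 18 mm high.
- tray (a point): Centre of the loading tray's floor, 138 mm before gate_sill, same axes. The tray is 145 mm wide, 50 mm long and open at the front; from 25 mm past this point funnel walls (18 mm high) narrow it over 55 mm to the 104 mm lane, which runs on straight to the flap.
- pocket (a point): Centre of the pocket's floor, 55 mm past gate_sill and 15 mm lower, same axes. The flange drops onto this floor, clear below the flap, once its rear rim has passed the drop edge at gate_sill. The pocket is 104 mm wide and ends at a blue stop 110 mm past gate_sill.
- flap (a joint): Yellow swing flap, rad: 0 hangs shut, grows to 1.5 as the lower edge swings into the pocket; cannot swing to the tray. Opens at under 1 N, falls shut by its weight in about 1 s. Two 5 mm side arms (90 mm clear between them) hang from pivots 46 mm above the floor; posts beside the lane at gate_sill, 118 mm apart, are 55 mm high. Nothing spans the lane above the plate.
- flap_edge (a point): Middle of the flap plate's lower edge (moves with it). The plate is 100 mm wide, 4 mm thick and, shut, reaches from 3 to 18 mm above the floor. Fingers pointing down push it open ahead of them, can go in with their front face up to 16 mm past gate_sill (farther in the plate jams against them), and come out backwards or straight up.
- flange_center (a point): Centre (half-way up) of the loose steel ring flange to be fed: a flat light-grey ring with small bolt holes, 62 mm in diameter, 12 mm thick, 0.14 to 0.26 kg, lying flat on the loading tray. Sliding it takes under 4 N; it must not be squeezed or pressed hard. z is its axis.
- large_nut: Loose light-grey hexagon nut, 30 x 34 x 16 mm, on the plywood baseboard to the left of the tray; origin at the centre of its underside. To be left alone.
- small_nut: Loose light-grey hexagon nut, 24 x 27 x 13 mm, on the plywood baseboard to the left of the lane; origin at the centre of its underside. To be left alone.
- black_pen: Loose black pen, 15 x 138 x 18 mm, on the plywood baseboard to the left of the flap, roughly along the lane; origin at the centre of its underside, y along its length. To be left alone.
There are look-alikes about, which are no part of the job. Of the things that look like the part that bears flange_center, the larger one is meant.

How it is judged:
By the outcome, as a careful person would: the job done as asked, in the order asked, and still so for the second after the job is handed in, with the robot touching nothing.
It also fails if it takes over 35 s, if anything falls off the work surface, if the arm or the gripper's body presses on something with over 40 N, if the wrist force passes 120 N, or if a joint passes its speed limit or range.

### The arm

A 6-joint arm with a two-finger parallel gripper is mounted at the origin on a cart in front of the work surface, level with it; the furniture and walls round the work are solid. World frame = base frame: x ahead of the robot, y to its left, z up, the work surface at z = 0. Lengths are in m, angles in rad, forces in N, time in s.
With the tool pointing down it reaches from about 0.25 to 0.775 m from the base axis. Payload 4 kg.
Tool frame: the origin (TCP) lies midway between the tips of the shut fingers; the grasp point (between the pads) lies 19 mm behind it; y points along the fingers, x is the direction in which the jaws open and shut, and the axes are right-handed (so a half turn about y gives the same grasp; the last joint's range is limited). The gripper opens to 94 mm and grips with 3 to 60 N. Pads are 16 mm wide; open, the fingers measure 119 mm over their backs; the gripper's body (75 mm by 177 mm) begins 78 mm behind the grasp point.
Start: joints at [1.081, 0.087, 1.371, -0, 1.684, -0.103], TCP at [0.207, 0.509, 0.206] pointing down, gripper open.
Joint ranges: [-3.1, 3.1], [-0.76, 2.03], [0.27, 2.55], [-1.08, 4.22], [0.17, 2.65], [-2.57, 2.57]. Speed limits (rad/s): [2.79, 2.79, 3.14, 3.14, 3.14, 3.14].

### API

Orientations are given as [roll, pitch, yaw] about the fixed x, y, z axes, in that order (R = Rz(yaw) Ry(pitch) Rx(roll)).
In Python, from bench import robot, snapshot, camera_info, ticket gives the robot as it stands.
- The arm moves only by the shell command python3 -m creep 'ROWS'. ROWS is JSON, a list of rows, each an object with "slide": the shift along the tool's x, y, z in mm, a list of three; "roll": the turn about the tool's y in degrees; "grip": the closure, from 0 (fully open) to 1 (shut). In form: [{"slide": [x, y, z], "roll": roll, "grip": grip}, ...]. A call has 1 to 20 rows; each row is the pose to reach, as a shift and turn from the pose commanded when the call began, along the tool's axes at that moment; what a row does not reach only later rows make up. A row lasts 1/12 s, in which the tool goes at most 41.7 mm and 7.16 degrees, less where a joint would pass 70% of its speed; a pose out of reach is approached as far as the arm can. A call with a gripper value outside its range is refused whole. The fingers move at their own pace and stop on an object; the grip force is fixed at half the most. Time passes only in rows, so rows that repeat a pose let the fingers close. It gives the time, the measured TCP pose, the force and the opening at its end, in the units of the state.
- robot.get_obs(): the state, without advancing time (a new reading comes with each control period).
- snapshot(name): name is "side" or "top"; returns the picture (420x560x3 uint8, red, green, blue); there is no depth.
- camera_info(name): a dict with "fx", "fy", "cx", "cy" (pixels), "cam_to_world" (4x4, takes a point from camera to world coordinates). Camera axes: x right, y down, z forward; pixel columns grow to the right and rows downward; lengths in m; the calibration is good to about 2 mm. A picture is of the moment at which its call begins. camera_info takes no time and is no camera call.
- ticket.close_job(): hands the job in, once; it reports no verdict.
The state is a dict: "time": time; "joint_positions": joint angles; "qvel": joint speeds; "joint_torque": joint torques, N m; "tool_pos": TCP position; "ee_rot": TCP orientation; "wrist_force": force on the tool from outside, world axes, zero at the start; "wrist_torque": the same for the moment, N m; "width": finger opening in m.
Only numpy, scipy, OpenCV 4.12 (cv2) and the standard library are available. Lean on these libraries where they do the work, as an engineer would, in place of code of your own. Each camera call takes 0.05 s, during which the arm holds its last target.

## Working session

There is one attempt and no reset: what is moved stays moved. The work goes in short steps, Python scripts to look and compute and a shell command to move; the robot and the scene stay as the last step left them, time stands still between calls to the robot, and variables do not carry over. Pictures are saved under pics/ and viewed, and the job is handed in when it is done.

```bash
mkdir -p pics; ls; python3 - <<'E'
from bench import robot, snapshot, camera_info, ticket
import cv2,numpy as np
for n in("side","top"):
    im=snapshot(n); cv2.imwrite(f"pics/{n}0.png",im[:,:,::-1])
    c=camera_info(n); print(n,c["fx"],c["fy"],c["cx"],c["cy"]); print(np.round(c["cam_to_world"],4))
o=robot.get_obs(); print({k:np.round(v,4).tolist() for k,v in o.items()})
E
```

```text
pics
side 513.9429371090281 513.9429371090281 276.9775379150358 199.4014438394591
[[ 0.8394 -0.2392  0.488  -0.0048]
 [-0.5432 -0.3978  0.7394 -0.5331]
 [ 0.0173 -0.8858 -0.4638  0.5417]
 [ 0.      0.      0.      1.    ]]
top 445.36845436272625 445.36845436272625 278.07489934874525 209.92371017777455
[[ 0.0014 -0.9947  0.103   0.432 ]
 [-0.9999 -0.003  -0.0149  0.2363]
 [ 0.0151 -0.103  -0.9946  0.945 ]
 [ 0.      0.      0.      1.    ]]
{'time': 0.1, 'joint_positions': [1.0809, 0.0879, 1.3721, -0.0, 1.6836, -0.1031], 'qvel': [-0.001, -0.0017, -0.0042, 0.0007, 0.0, 0.0005], 'joint_torque': [0.0015, -34.1254, -30.3302, 0.0719, 0.0304, -0.0001], 'tool_pos': [0.2072, 0.5089, 0.2044], 'ee_rot': [-1.5706, 0.002, 1.184], 'wrist_force': [-0.0959, 0.1801, -0.0052], 'wrist_torque': [-0.0081, 0.0103, -0.0096], 'width': 0.0942}
```

View pics/top0.png

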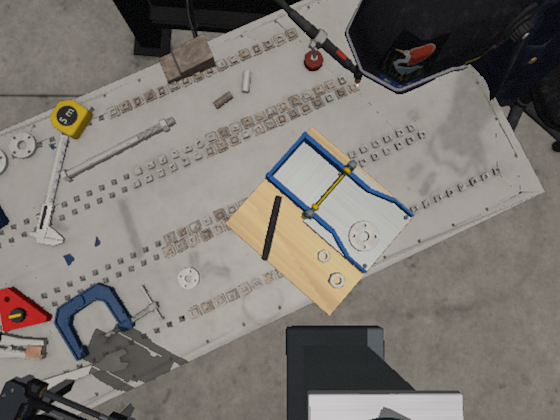

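View pics/side0.png

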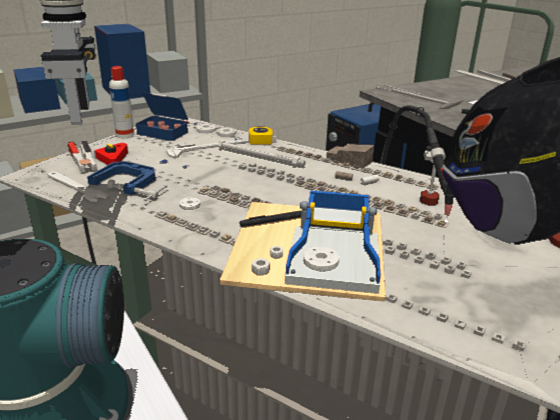

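Top view: the fixture is at about (320,205), with the flap between posts at (348,170) and (309,213) and the feed running up-left. Things that could be taken for the flange: the ring on the tray at (362,236), a smaller ring on the bench at (188,278), a ring far left at (21,145), and the nuts at (323,256) and (337,281). I choose the ring on the tray and will check it in a crop.

```bash
python3 - <<'E'
import cv2
a=cv2.imread("pics/top0.png")[120:320,220:420]
cv2.imwrite("pics/topcrop.png",cv2.resize(a,(600,600),interpolation=cv2.INTER_CUBIC))
a=cv2.imread("pics/side0.png")[180:300,220:400]
cv2.imwrite("pics/sidecrop.png",cv2.resize(a,(792,528),interpolation=cv2.INTER_CUBIC))
E
```

```text
(no output)
```

View pics/topcrop.png

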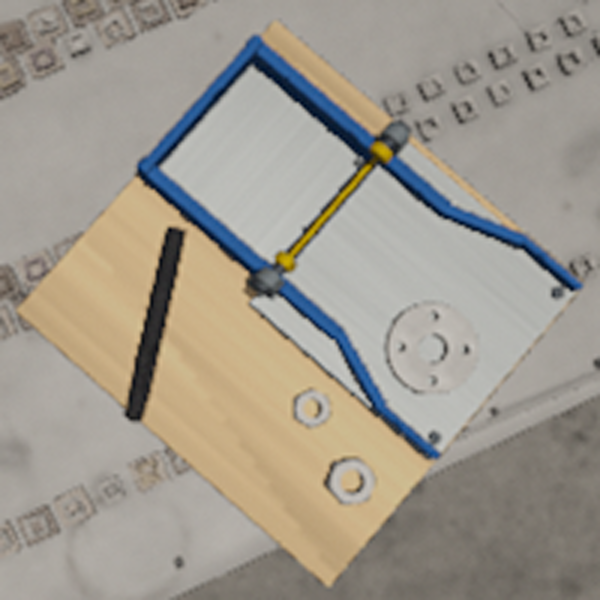

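View pics/sidecrop.png

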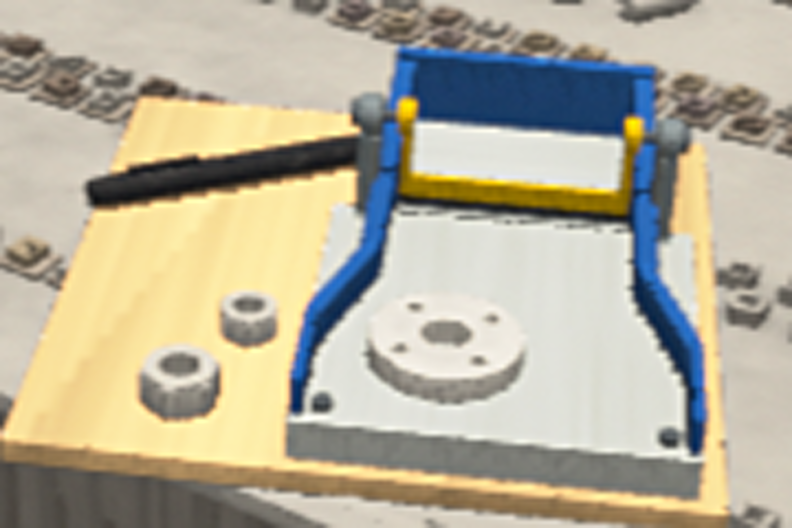

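The crop shows the tray's flange: four bolt holes, about 91 px wide in the 3x crop. It lies left of centre on the tray. Measuring now.

```bash
cat > h.py <<'E'
import numpy as np,cv2
from bench import camera_info
def ray(n,u,v,z):
    c=camera_info(n);T=np.array(c["cam_to_world"])
    d=T[:3,:3]@np.array([(u-c["cx"])/c["fx"],(v-c["cy"])/c["fy"],1]);o=T[:3,3]
    return o+d*(z-o[2])/d[2]
def proj(n,p):
    c=camera_info(n);T=np.array(c["cam_to_world"]);q=T[:3,:3].T@(np.array(p)-T[:3,3])
    return np.array([c["fx"]*q[0]/q[2]+c["cx"],c["fy"]*q[1]/q[2]+c["cy"]])
E
python3 - <<'E'
from h import *
P=lambda n,u,v,z:np.round(ray(n,u,v,z),4)
T=lambda u,v:(220+u/3-1/3,120+v/3-1/3)
S=lambda u,v:(220+u/4.4-.4,180+v/4.4-.4)
# wall outline points in top crop, wall-top z=.049
pts=dict(stopR=(258,40),stopL=(146,165),endR=(578,287),endL=(436,456))
for k,q in pts.items(): print(k,P("top",*T(*q),.049))
print("knobs top",P("top",*T(381,151),.079),P("top",*T(287,261),.079))
print("posts top",P("top",*T(398,134),.084),P("top",*T(266,280),.084))
print("knobs side",P("side",*S(407,105),.081),P("side",*S(634,126),.081))
print("posts side",P("side",*S(370,106),.083),P("side",*S(673,136),.083))
for n,r in (("top",(220,120,200,200)),("side",(220,180,180,120))):
    im=cv2.imread(f"pics/{n}0.png");hsv=cv2.cvtColor(im,cv2.COLOR_BGR2HSV)
    b=cv2.inRange(hsv,(100,120,50),(125,255,255));m=np.zeros_like(b);x,y,w,h=r;m[y:y+h,x:x+w]=b[y:y+h,x:x+w]
    ys,xs=np.nonzero(m);print(n,"blue",len(xs),cv2.minAreaRect(np.c_[xs,ys].astype(np.float32)))
    ym=cv2.inRange(hsv,(20,130,100),(32,255,255));mm=np.zeros_like(b);mm[y:y+h,x:x+w]=ym[y:y+h,x:x+w]
    ys,xs=np.nonzero(mm);print("yel",len(xs),cv2.minAreaRect(np.c_[xs,ys].astype(np.float32)))
im=cv2.imread("pics/top0.png").astype(int)
# flange pixel mask by warm tint: r-b
c=im[120:320,220:420]
d=(c[:,:,2]-c[:,:,0]);print("tint flange",d[112:118,136:140].mean(),"tray",d[80:90,120:130].mean(),d[130:135,145:150].mean())
m=((d>(d[125:128,136:150].mean()*0+3))&(c.min(2)>120)).astype(np.uint8)*255
cv2.imwrite("pics/tint.png",cv2.resize(np.clip(d*5+100,0,255).astype(np.uint8),(600,600),interpolation=0))
# flange rim from crop: left 385 right 478 top 303 bottom 395
for q in((385,349),(478,349),(431,303),(431,396),(433,347)): print(q,P("top",*T(*q),.043))
print("side flange",[P("side",*S(*q),.043) for q in((446,333),(368,341),(524,345),(446,293))])
E
```

```text
stopR [0.6844 0.1663 0.049 ]
stopL [0.597  0.2429 0.049 ]
endR [ 0.5145 -0.0496  0.049 ]
endL [0.4011 0.0489 0.049 ]
knobs top [0.6015 0.0878 0.079 ] [0.5283 0.1504 0.079 ]
posts top [0.6119 0.0773 0.084 ] [0.5153 0.1646 0.084 ]
knobs side [0.5283 0.1527 0.081 ] [0.6004 0.087  0.081 ]
posts side [0.5118 0.1572 0.083 ] [0.6061 0.069  0.083 ]
top blue 1382 ((335.791748046875, 198.903564453125), (138.8515167236328, 76.28983306884766), 40.10091018676758)
yel 156 ((330.96246337890625, 187.9674072265625), (6.49725866317749, 52.693355560302734), 40.971736907958984)
side blue 1574 ((336.46533203125, 234.84654235839844), (93.2349853515625, 85.772216796875), 5.710593223571777)
yel 354 ((336.9737854003906, 215.07791137695312), (55.38306427001953, 22.248918533325195), 4.573921203613281)
tint flange 10.041666666666666 tray 3.27 4.8
(385, 349) [0.4726 0.0809 0.043 ]
(478, 349) [0.4728 0.0178 0.043 ]
(431, 303) [0.5039 0.0491 0.043 ]
(431, 396) [0.441  0.0503 0.043 ]
(433, 347) [0.474  0.0483 0.043 ]
side flange [array([0.4718, 0.0468, 0.043 ]), array([0.4422, 0.0583, 0.043 ]), array([0.4928, 0.0241, 0.043 ]), array([0.4894, 0.07  , 0.043 ])]
```

View pics/tint.png

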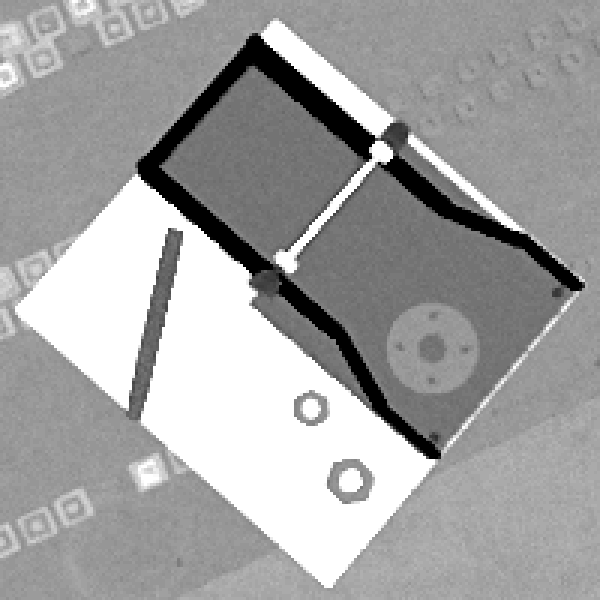

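```bash
cat >> h.py <<'E'
G=np.array([.565,.120]);A=np.radians(48.3)
ex=np.array([np.cos(A),np.sin(A)]);ey=np.array([-ex[1],ex[0]])
def lane(p): d=np.array(p)[:2]-G; return np.round(np.array([d@ex,d@ey])*1e3,1)
def rep():
    from bench import robot
    o=robot.get_obs(); r=o["ee_rot"]
    print("t",round(o["time"],2),"lane",lane(o["tool_pos"]),"z",round(o["tool_pos"][2]*1e3,1),"rot",np.degrees(r).round(2),"w",round(o["width"]*1e3,1),"F",np.round(o["wrist_force"],2))
def slide(lx,ly,z):
    from bench import robot
    from scipy.spatial.transform import Rotation as R
    o=robot.get_obs(); Q=R.from_euler("xyz",o["ee_rot"]).as_matrix()
    w=np.r_[G+ex*lx/1e3+ey*ly/1e3,z/1e3]
    yaw=np.degrees(np.arctan2(Q[1,0],Q[0,0]))
    print("slide",np.round(Q.T@(w-o["tool_pos"])*1e3,1),"roll",round(yaw-(np.degrees(A)-90),2))
E
python3 - <<'E'
from h import *
for q in((.473,.049),(.6015,.0878),(.5283,.1504),(.6407,.2046),(.4578,-.0003)):print(lane(q))
rep();slide(-163,21.5,200)
E
```

```text
[-114.2   21.5]
[  0.2 -48.7]
[-1.7 47.6]
[113.5  -0.2]
[-161.1    0. ]
t 0.1 lane [ 52.4 525.8] z 204.4 rot [-89.99   0.11  67.84] w 94.2 F [-0.1   0.18 -0.01]
slide [-371.7    5.1 -403.3] roll 109.54
```

```bash
python3 -m creep '[{"slide":[-372,5,-403],"roll":109.5,"grip":0.62},{"slide":[-372,5,-403],"roll":109.5,"grip":0.62},{"slide":[-372,5,-403],"roll":109.5,"grip":0.62},{"slide":[-372,5,-403],"roll":109.5,"grip":0.62},{"slide":[-372,5,-403],"roll":109.5,"grip":0.62},{"slide":[-372,5,-403],"roll":109.5,"grip":0.62},{"slide":[-372,5,-403],"roll":109.5,"grip":0.62},{"slide":[-372,5,-403],"roll":109.5,"grip":0.62},{"slide":[-372,5,-403],"roll":109.5,"grip":0.62},{"slide":[-372,5,-403],"roll":109.5,"grip":0.62},{"slide":[-372,5,-403],"roll":109.5,"grip":0.62},{"slide":[-372,5,-403],"roll":109.5,"grip":0.62},{"slide":[-372,5,-403],"roll":109.5,"grip":0.62},{"slide":[-372,5,-403],"roll":109.5,"grip":0.62},{"slide":[-372,5,-403],"roll":109.5,"grip":0.62},{"slide":[-372,5,-403],"roll":109.5,"grip":0.62},{"slide":[-372,5,-403],"roll":109.5,"grip":0.62},{"slide":[-372,5,-403],"roll":109.5,"grip":0.62},{"slide":[-372,5,-403],"roll":109.5,"grip":0.62},{"slide":[-372,5,-403],"roll":109.5,"grip":0.62}]'
python3 -c "
from h import *
rep();slide(-163,21.5,35)"
```

```text
time: 1.77
tool_pos: [0.4402, 0.0131, 0.2004]
ee_rot: [-1.571, 0.0, -0.726]
wrist_force: [-0.1, 0.2, 0.0]
width: 0.0356
t 1.77 lane [-162.8   22.1] z 200.4 rot [-9.000e+01  1.000e-02 -4.159e+01] w 35.6 F [-0.14  0.21  0.01]
slide [  0.6 165.4  -0.2] roll 0.11
```

```bash
python3 -m creep '[{"slide":[0.5,40,0],"roll":0,"grip":0.62},{"slide":[0.5,80,0],"roll":0,"grip":0.62},{"slide":[0.5,110,0],"roll":0,"grip":0.62},{"slide":[0.5,130,0],"roll":0,"grip":0.62},{"slide":[0.5,140,0],"roll":0,"grip":0.62},{"slide":[0.5,140,0],"roll":0,"grip":0.62}]'
python3 - <<'E'
from h import *
from bench import snapshot
rep()
a=snapshot("side")[:,:,::-1][180:300,220:400];cv2.imwrite("pics/s1.png",cv2.resize(a,(792,528),interpolation=cv2.INTER_CUBIC))
a=snapshot("top")[:,:,::-1][120:320,220:420];cv2.imwrite("pics/t1.png",cv2.resize(a,(600,600),interpolation=cv2.INTER_CUBIC))
E
```

```text
time: 2.27
tool_pos: [0.4387, 0.013, 0.058]
ee_rot: [-1.574, 0.004, -0.726]
wrist_force: [0.4, -0.4, -0.2]
width: 0.0356
t 2.27 lane [-163.9   23.1] z 58.0 rot [-90.18   0.25 -41.61] w 35.6 F [ 0.38 -0.38 -0.2 ]
```

View pics/s1.png

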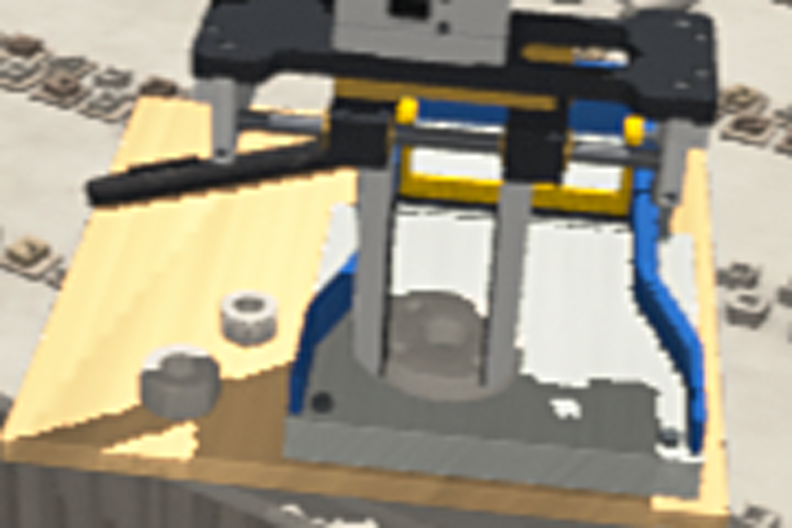

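View pics/t1.png

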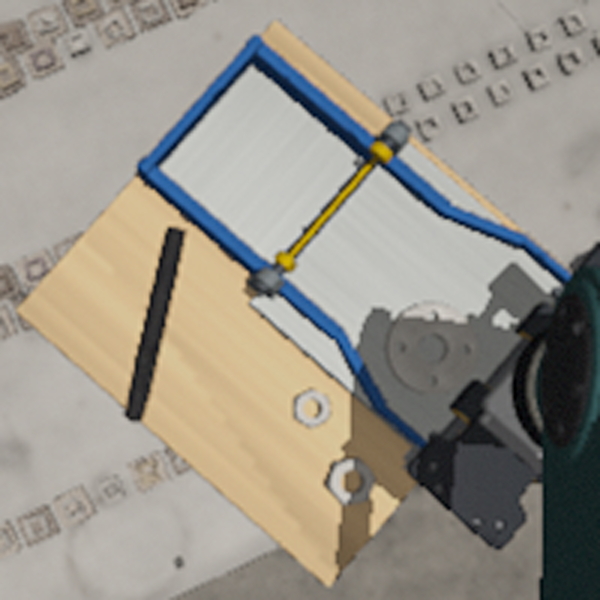

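Side view: the fingers straddle the flange's rear, tips at crop (372,375) and (490,385), with the ring between them. In the top view nothing else has moved. Next I lower the fingers and check.

```bash
python3 -m creep '[{"slide":[0,8,0],"roll":0,"grip":0.62},{"slide":[0,15,0],"roll":0,"grip":0.62},{"slide":[0,20,0],"roll":0,"grip":0.62},{"slide":[0,24,0],"roll":0,"grip":0.62},{"slide":[0,24,0],"roll":0,"grip":0.62},{"slide":[0,24,0],"roll":0,"grip":0.62},{"slide":[0,24,0],"roll":0,"grip":0.62},{"slide":[0,24,0],"roll":0,"grip":0.62}]'
python3 - <<'E'
from h import *
from bench import snapshot
rep();slide(-147.4,21.5,35)
a=snapshot("side")[:,:,::-1][180:300,220:400];cv2.imwrite("pics/s2.png",cv2.resize(a,(792,528),interpolation=cv2.INTER_CUBIC))
for dy in(-18,-30,18,30):
    p=np.r_[G+ex*-.171+ey*(22+dy)/1e3,.036];q=proj("side",p);print(dy,(q-[220,180])*4.4)
E
```

```text
time: 3.03
tool_pos: [0.4411, 0.0125, 0.0368]
ee_rot: [-1.57, -0.001, -0.727]
wrist_force: [-0.1, 0.0, 0.0]
width: 0.0356
t 3.03 lane [-162.7   21. ] z 36.8 rot [-8.997e+01 -3.000e-02 -4.166e+01] w 35.6 F [-0.14  0.01  0.03]
slide [-0.5  1.8 15.3] roll 0.04
-18 [477.09555582 431.44722484]
-30 [509.2518258  434.83856281]
18 [381.32085918 421.34641509]
30 [349.62525418 418.00366083]
```

View pics/s2.png

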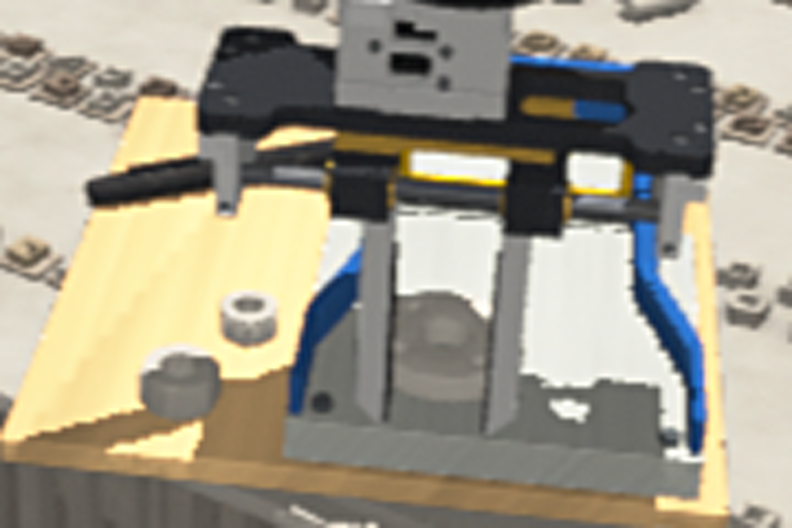

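```bash
python3 -m creep '[{"slide":[0,1,4],"roll":0,"grip":0.62},{"slide":[0,2,8],"roll":0,"grip":0.62},{"slide":[0,2,11],"roll":0,"grip":0.62},{"slide":[0,2,13],"roll":0,"grip":0.62},{"slide":[0,2,15],"roll":0,"grip":0.62},{"slide":[0,2,17],"roll":0,"grip":0.62},{"slide":[0,2,19],"roll":0,"grip":0.62},{"slide":[1,2,21],"roll":0,"grip":0.62},{"slide":[2,2,24],"roll":0,"grip":0.62},{"slide":[3,2,27],"roll":0,"grip":0.62},{"slide":[4,2,30],"roll":0,"grip":0.62},{"slide":[5,2,33],"roll":0,"grip":0.62},{"slide":[6,2,36],"roll":0,"grip":0.62},{"slide":[7,2,39],"roll":0,"grip":0.62},{"slide":[8,2,42],"roll":0,"grip":0.62},{"slide":[9,2,44],"roll":0,"grip":0.62},{"slide":[10,2,46],"roll":0,"grip":0.62},{"slide":[10,2,46],"roll":0,"grip":0.62}]'
cat > look.py <<'E'
import sys
from h import *
from bench import snapshot
rep()
for n,r in(("side",(180,300,220,400)),("top",(120,320,220,420))):
    im=snapshot(n)[:,:,::-1];a=im[r[0]:r[1],r[2]:r[3]]
    cv2.imwrite(f"pics/{n}{sys.argv[1]}.png",cv2.resize(a,(792,528) if n=="side" else (600,600),interpolation=cv2.INTER_CUBIC))
E
python3 look.py 3
```

```text
time: 4.58
tool_pos: [0.4793, 0.0405, 0.0345]
ee_rot: [-1.57, -0.0, -0.727]
wrist_force: [-0.1, 0.2, -0.7]
width: 0.0358
t 4.58 lane [-116.4   11.1] z 34.5 rot [-8.997e+01 -1.000e-02 -4.165e+01] w 35.8 F [-0.05  0.21 -0.69]
```

View pics/side3.png

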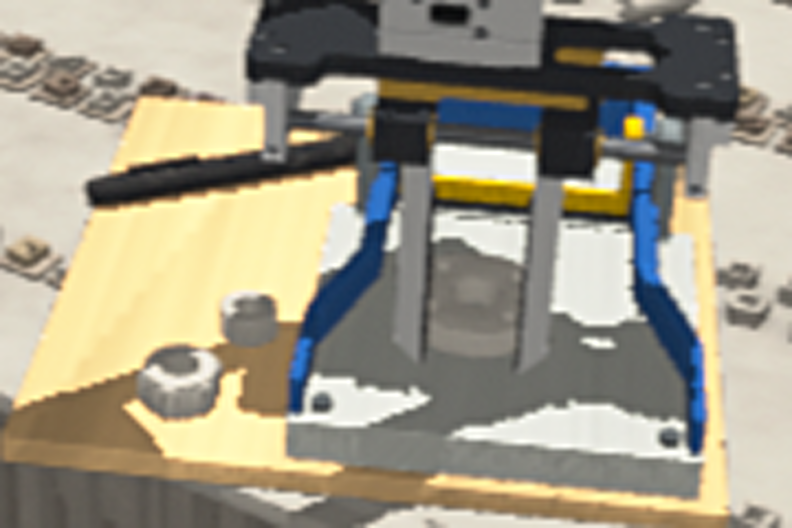

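View pics/top3.png

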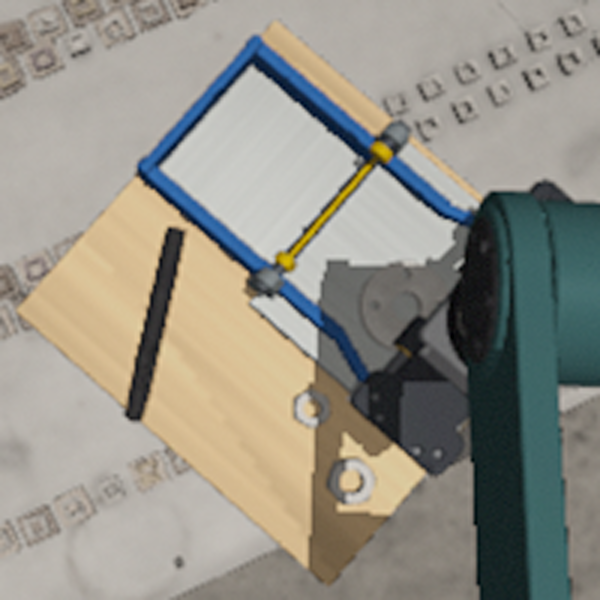

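The flange followed the fingers, staying in the cradle between them (top crop (391,305), side (472,290)). The nuts and pen haven't moved. Continuing to centre it and push it into the lane.

```bash
python3 -m creep '[{"slide":[0.5,0,2],"roll":0,"grip":0.62},{"slide":[1.5,0,5],"roll":0,"grip":0.62},{"slide":[3,0,8],"roll":0,"grip":0.62},{"slide":[4,0,11],"roll":0,"grip":0.62},{"slide":[5,0,14],"roll":0,"grip":0.62},{"slide":[6,0,17],"roll":0,"grip":0.62},{"slide":[7,0,20],"roll":0,"grip":0.62},{"slide":[8,0,23],"roll":0,"grip":0.62},{"slide":[9,0,26],"roll":0,"grip":0.62},{"slide":[10,0,29],"roll":0,"grip":0.62},{"slide":[11,0,32],"roll":0,"grip":0.62},{"slide":[11,0,35],"roll":0,"grip":0.62},{"slide":[11,0,38],"roll":0,"grip":0.62},{"slide":[11,0,41],"roll":0,"grip":0.62},{"slide":[11,0,44],"roll":0,"grip":0.62},{"slide":[11,0,47],"roll":0,"grip":0.62},{"slide":[11,0,50],"roll":0,"grip":0.62},{"slide":[11,0,52],"roll":0,"grip":0.62},{"slide":[11,0,54],"roll":0,"grip":0.62},{"slide":[11,0,54],"roll":0,"grip":0.62}]'
python3 look.py 4
```

```text
time: 6.35
tool_pos: [0.5232, 0.0736, 0.0345]
ee_rot: [-1.57, 0.0, -0.727]
wrist_force: [0.4, -1.6, 0.2]
width: 0.0355
t 6.35 lane [-62.4   0.4] z 34.5 rot [-89.97   0.   -41.65] w 35.5 F [ 0.41 -1.56  0.21]
```

View pics/side4.png

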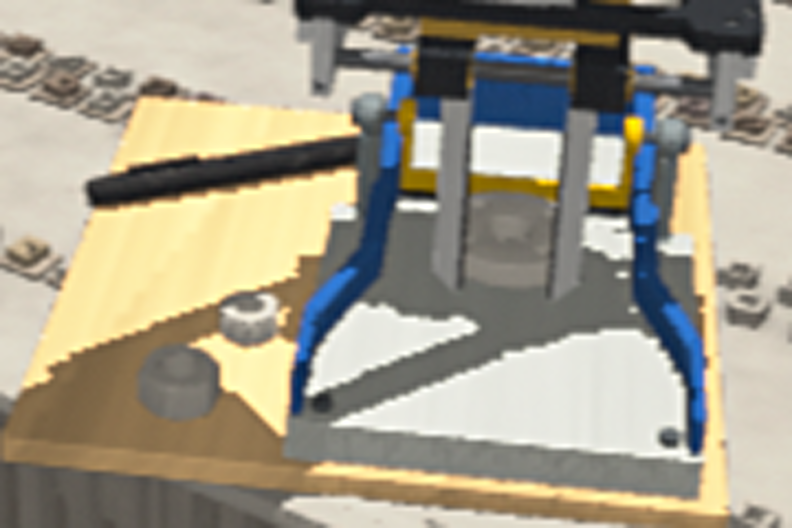

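View pics/top4.png

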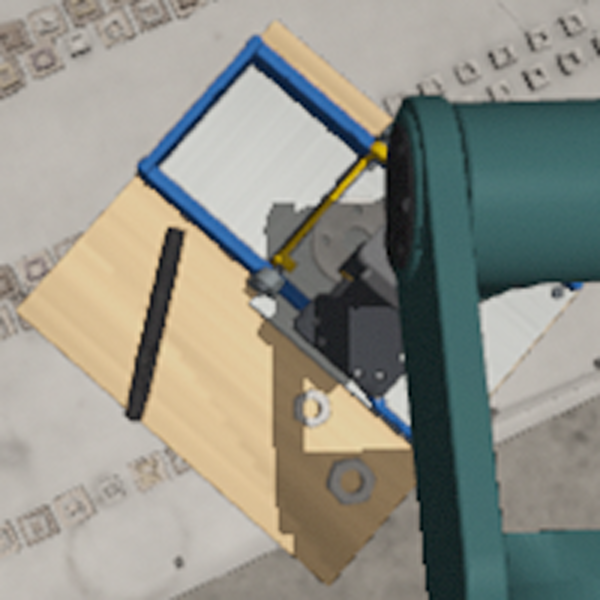

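The flange is at the flap, which has just started to open; it is centred in the lane, with a wrist force of about 1.6 N. Pushing on through.

```bash
python3 -m creep '[{"slide":[0,0,2],"roll":0,"grip":0.62},{"slide":[0,0,5],"roll":0,"grip":0.62},{"slide":[0,0,8],"roll":0,"grip":0.62},{"slide":[0,0,11],"roll":0,"grip":0.62},{"slide":[0,0,14],"roll":0,"grip":0.62},{"slide":[0,0,17],"roll":0,"grip":0.62},{"slide":[0,0,20],"roll":0,"grip":0.62},{"slide":[0,0,23],"roll":0,"grip":0.62},{"slide":[0,0,26],"roll":0,"grip":0.62},{"slide":[0,0,29],"roll":0,"grip":0.62},{"slide":[0,0,32],"roll":0,"grip":0.62},{"slide":[0,0,35],"roll":0,"grip":0.62},{"slide":[0,0,38],"roll":0,"grip":0.62},{"slide":[0,0,41],"roll":0,"grip":0.62},{"slide":[0,0,43],"roll":0,"grip":0.62},{"slide":[0,0,45],"roll":0,"grip":0.62},{"slide":[0,0,45],"roll":0,"grip":0.62}]'
python3 look.py 5
```

```text
time: 7.87
tool_pos: [0.553, 0.1074, 0.0342]
ee_rot: [-1.57, 0.0, -0.727]
wrist_force: [0.0, -0.0, 0.6]
width: 0.0358
t 7.87 lane [-17.4   0.6] z 34.2 rot [-8.998e+01  3.000e-02 -4.165e+01] w 35.8 F [ 0.04 -0.    0.6 ]
```

View pics/side5.png

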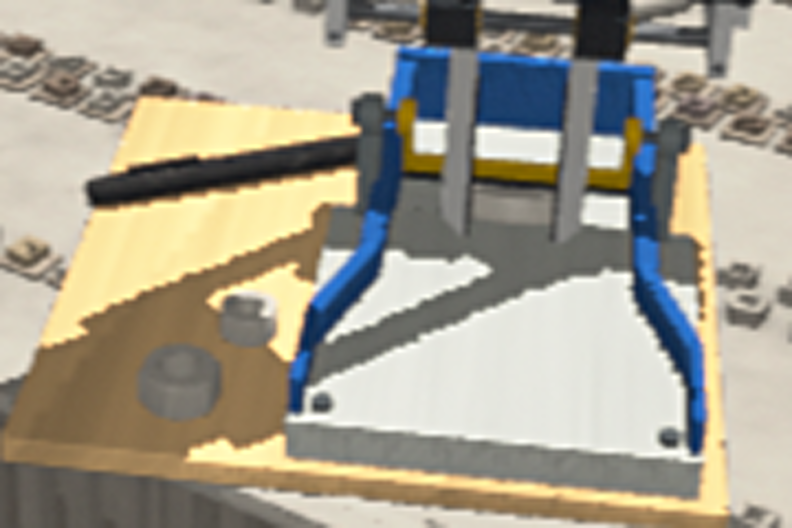

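View pics/top5.png

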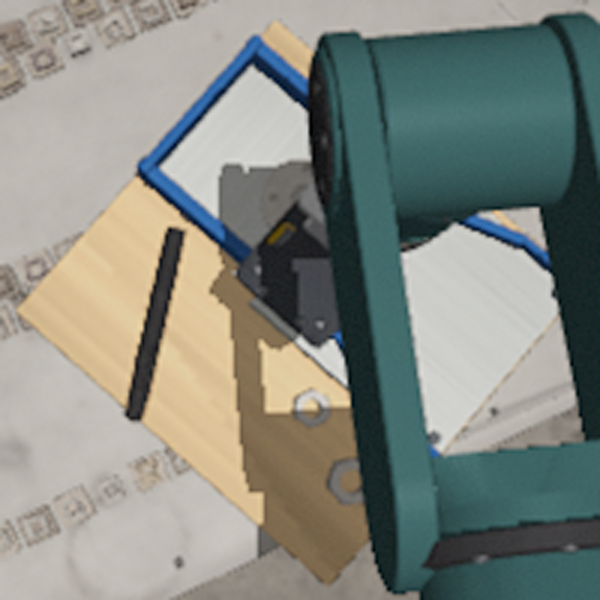

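The flange is sliding under the flap, and its rear is visible at side crop (512,205). Last push: up to 22 mm, which puts the finger front about 12.5 mm past the sill.

```bash
python3 -m creep '[{"slide":[0,0,2],"roll":0,"grip":0.62},{"slide":[0,0,4],"roll":0,"grip":0.62},{"slide":[0,0,6],"roll":0,"grip":0.62},{"slide":[0,0,8],"roll":0,"grip":0.62},{"slide":[0,0,10],"roll":0,"grip":0.62},{"slide":[0,0,12],"roll":0,"grip":0.62},{"slide":[0,0,14],"roll":0,"grip":0.62},{"slide":[0,0,16],"roll":0,"grip":0.62},{"slide":[0,0,18],"roll":0,"grip":0.62},{"slide":[0,0,20],"roll":0,"grip":0.62},{"slide":[0,0,21],"roll":0,"grip":0.62},{"slide":[0,0,22],"roll":0,"grip":0.62},{"slide":[0,0,22],"roll":0,"grip":0.62},{"slide":[0,0,22],"roll":0,"grip":0.62}]'
python3 look.py 6
```

```text
time: 9.13
tool_pos: [0.5676, 0.1234, 0.0345]
ee_rot: [-1.571, -0.0, -0.727]
wrist_force: [-0.5, 0.0, -0.1]
width: 0.0357
t 9.13 lane [4.2 0.3] z 34.5 rot [-8.999e+01 -1.000e-02 -4.166e+01] w 35.7 F [-0.53  0.05 -0.08]
```

View pics/side6.png

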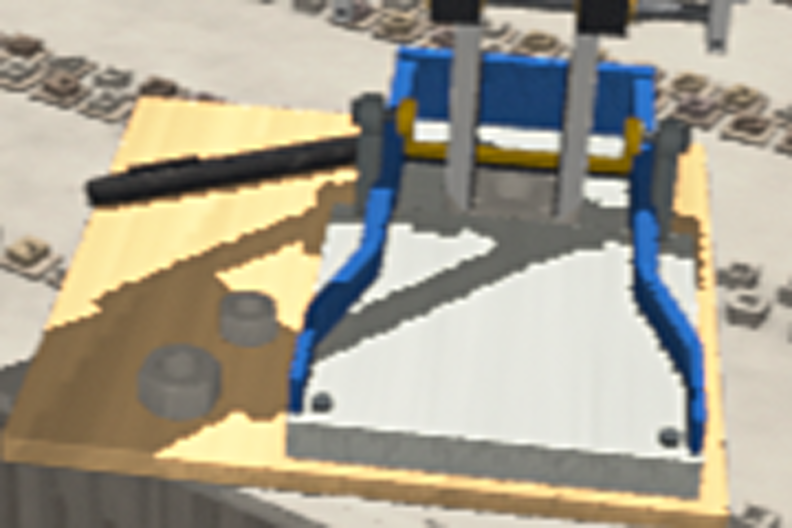

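View pics/top6.png

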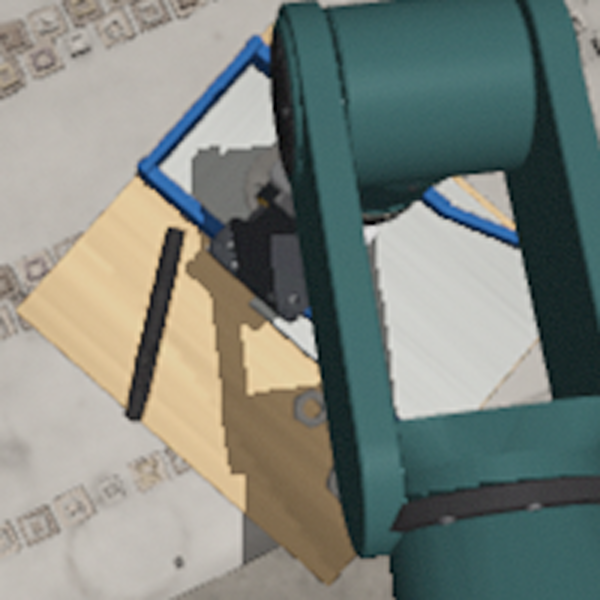

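```bash
python3 - <<'E'
from h import *
from bench import snapshot
im=snapshot("side")[:,:,::-1];a=im[195:245,300:375]
cv2.imwrite("pics/z6.png",cv2.convertScaleAbs(cv2.resize(a,(790,526),interpolation=cv2.INTER_CUBIC),alpha=1.6))
for l in((0,18,31),(0,-18,31),(38,0,28),(38,0,43),(7,0,28),(7,0,43),(7,0,16)):
    q=proj("side",np.r_[G+ex*l[0]/1e3+ey*l[1]/1e3,l[2]/1e3]);print(l,((q-[300,195])*10.53).round())
E
```

```text
(0, 18, 31) [282. 342.]
(0, -18, 31) [478. 361.]
(38, 0, 28) [389. 264.]
(38, 0, 43) [395. 196.]
(7, 0, 28) [381. 346.]
(7, 0, 43) [386. 276.]
(7, 0, 16) [376. 402.]
```

View pics/z6.png

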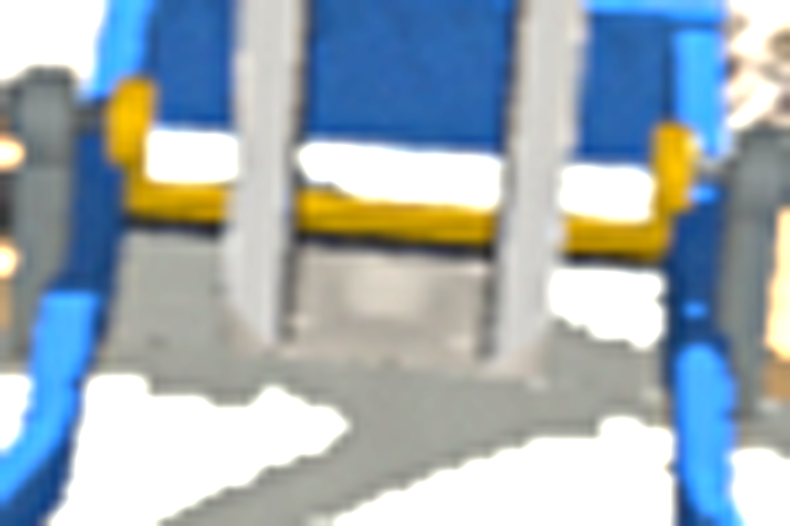

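The hole sits at (390,285) in the zoom. A dropped flange (top at z=28) predicts about (389,264), or lower seen through the hole, while an undropped one predicts (395,196). The drop edge hides the rear rim, so it has dropped. Drawing the fingers back, then up.

```bash
python3 -m creep '[{"slide":[0,0,-3],"roll":0,"grip":0.62},{"slide":[0,0,-7],"roll":0,"grip":0.62},{"slide":[0,0,-12],"roll":0,"grip":0.62},{"slide":[0,0,-18],"roll":0,"grip":0.62},{"slide":[0,0,-25],"roll":0,"grip":0.62},{"slide":[0,0,-32],"roll":0,"grip":0.62},{"slide":[0,0,-40],"roll":0,"grip":0.62},{"slide":[0,0,-47],"roll":0,"grip":0.62},{"slide":[0,0,-50],"roll":0,"grip":0.62},{"slide":[0,-15,-50],"roll":0,"grip":0.62},{"slide":[0,-40,-50],"roll":0,"grip":0.62},{"slide":[0,-75,-60],"roll":0,"grip":0.62},{"slide":[0,-110,-80],"roll":0,"grip":0.62},{"slide":[0,-140,-110],"roll":0,"grip":0.62},{"slide":[0,-160,-145],"roll":0,"grip":0.62},{"slide":[0,-170,-180],"roll":0,"grip":0.62},{"slide":[0,-170,-210],"roll":0,"grip":0.62},{"slide":[0,-170,-210],"roll":0,"grip":0.62},{"slide":[0,-170,-210],"roll":0,"grip":0.62}]'
python3 look.py 7
```

```text
time: 10.87
tool_pos: [0.4275, -0.0343, 0.2051]
ee_rot: [-1.569, -0.002, -0.73]
wrist_force: [0.6, 0.5, 0.1]
width: 0.0351
t 10.87 lane [-206.7    0. ] z 205.1 rot [-89.91  -0.09 -41.82] w 35.1 F [0.64 0.53 0.05]
```

View pics/side7.png

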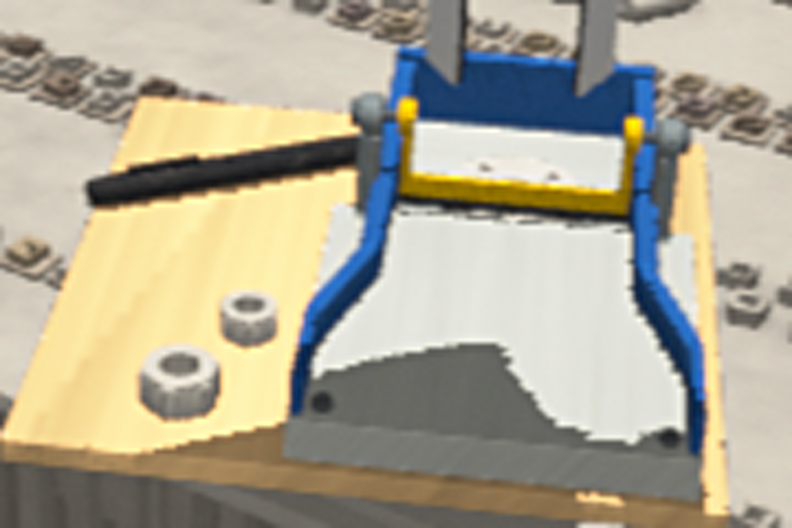

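View pics/top7.png

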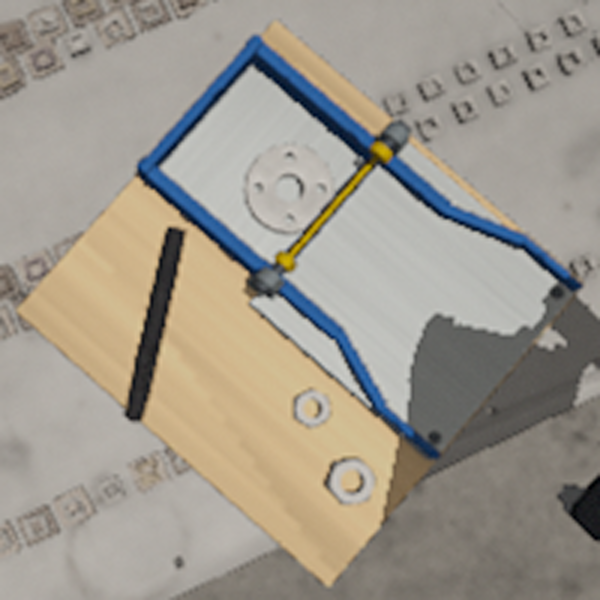

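The ring lies in the pocket (top crop (288,188)), and the flap looks as it did at the start. I wait about 1 s and compare with the first pictures.

```bash
python3 -m creep '[{"slide":[0,0,0],"roll":0,"grip":0.62},{"slide":[0,0,0],"roll":0,"grip":0.62},{"slide":[0,0,0],"roll":0,"grip":0.62},{"slide":[0,0,0],"roll":0,"grip":0.62},{"slide":[0,0,0],"roll":0,"grip":0.62},{"slide":[0,0,0],"roll":0,"grip":0.62},{"slide":[0,0,0],"roll":0,"grip":0.62},{"slide":[0,0,0],"roll":0,"grip":0.62},{"slide":[0,0,0],"roll":0,"grip":0.62},{"slide":[0,0,0],"roll":0,"grip":0.62},{"slide":[0,0,0],"roll":0,"grip":0.62},{"slide":[0,0,0],"roll":0,"grip":0.62}]'
python3 - <<'E'
from h import *
from bench import snapshot
rep()
for n,r in (("top",(220,120,200,200)),("side",(220,180,180,120))):
    x,y,w,h=r
    for nm,im in(("0",cv2.imread(f"pics/{n}0.png")),("now",snapshot(n)[:,:,::-1].copy())):
        c=cv2.cvtColor(im,cv2.COLOR_BGR2HSV)[y:y+h,x:x+w]
        ys,xs=np.nonzero(cv2.inRange(c,(20,130,100),(32,255,255)));print(n,nm,"yellow",len(xs),xs.mean().round(2),ys.mean().round(2),"max row",ys.max())
        if nm=="0":a=im
    d=np.abs(a.astype(int)-im).max(2)[y:y+h,x:x+w]
    if n=="side": print("nuts/pen diff side",(d[85:108,28:48]>30).mean(),(d[62:80,48:65]>30).mean(),(d[28:48,18:82]>30).mean())
    else:
        print("nuts/pen diff top",(d[150:170,106:126]>30).mean(),(d[128:144,95:112]>30).mean(),(d[74:142,40:64]>30).mean())
        T=lambda u,v:(220+u/3-1/3,120+v/3-1/3)
        print("flange",lane(ray("top",*T(288,188),.028)),[lane(ray("top",*T(*q),.028)) for q in((244,188),(332,188),(288,143),(288,233))])
E
```

```text
time: 11.97
tool_pos: [0.4279, -0.0336, 0.2045]
ee_rot: [-1.571, -0.0, -0.727]
wrist_force: [0.6, -0.6, -0.3]
width: 0.0358
t 11.97 lane [-2.059e+02  2.000e-01] z 204.5 rot [-8.999e+01 -1.000e-02 -4.167e+01] w 35.8 F [ 0.63 -0.58 -0.29]
top 0 yellow 156 110.73 68.31 max row 89
top now yellow 157 110.61 68.41 max row 89
nuts/pen diff top 0.0 0.0 0.0
flange [31.5  1.2] [array([54.2, 21.6]), array([  8.6, -19.3]), array([ 52.4, -22.7]), array([10.6, 24.9])]
side 0 yellow 354 117.0 40.29 max row 48
side now yellow 356 116.97 40.36 max row 48
nuts/pen diff side 0.13478260869565217 0.0 0.0
```

The flap pixels match the start in both views. The large nut's side diff of 0.13 is possibly shadow. The flange is at lane x=31.5, so its rear rim is only just past the edge; I'm checking from both views that it lies flat.

```bash
python3 - <<'E'
from h import *
from bench import snapshot
im=snapshot("side")[:,:,::-1]; a0=cv2.imread("pics/side0.png")
a=np.hstack([im[195:245,300:375],im[230:280,240:290],a0[230:280,240:290]])
cv2.imwrite("pics/z8.png",cv2.resize(a,None,fx=4.5,fy=4.5,interpolation=cv2.INTER_CUBIC))
t=snapshot("top")[:,:,::-1][155:215,290:350]; cv2.imwrite("pics/z8t.png",cv2.resize(t,(600,600),interpolation=cv2.INTER_CUBIC))
# far bolt hole / hole predicted through window, far rim flat vs tilted
for nm,l in(("far rim flat",(62.5,0,28)),("far rim x, top if tilted",(62,0,28)),("hole flat",(31.5,0,28)),("near rim flat",(.5,0,28)),("near rim raised",(.5,0,43))):
    for n,o,s in(("side",(300,195),4.5),("top",(290,155),10)):
        print(nm,n,((proj(n,np.r_[G+ex*l[0]/1e3+ey*l[1]/1e3,l[2]/1e3])-o)*s).round())
E
```

```text
far rim flat side [169.  87.]
far rim flat top [149. 171.]
far rim x, top if tilted side [169.  87.]
far rim x, top if tilted top [151. 173.]
hole flat side [165. 120.]
hole flat top [260. 269.]
near rim flat side [162. 156.]
near rim flat top [372. 367.]
near rim raised side [164. 126.]
near rim raised top [381. 357.]
```

View pics/z8.png

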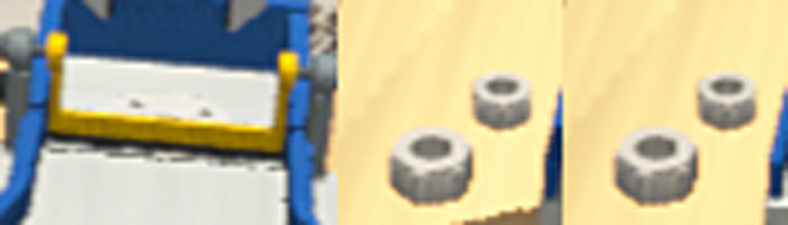

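View pics/z8t.png

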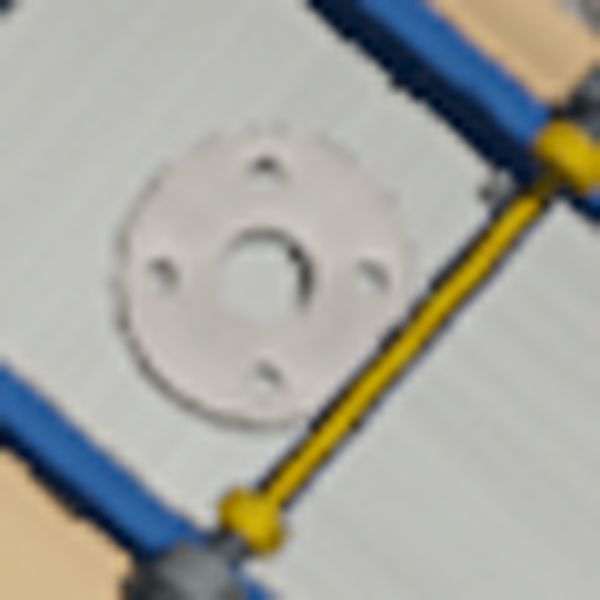

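All of this agrees with lying flat. The far bolt holes appear at side rows of about 103–113; flat predicts about 103 and tilted about 96. The flap could not hang fully shut over a raised rear rim. The nuts look the same as before, so the difference was shadow at the crop's corner. Handing in.

```bash
python3 -c "
from bench import ticket
print(ticket.close_job())"
```

```text
the job is handed in; nothing more can be done
None
```

The flange went through the flap and lies in the pocket, the flap is shut, and I handed the job in at about 12 s. I pushed the flange with the two fingertips set 36 mm apart behind it. It was never gripped or lifted, and wrist force readings stayed under 2 N. The push took it from the tray along the lane and through the flap. I then drew the fingers straight back and up, clear of the fixture.

**Last checks:**
- **Flap:** its pixels match the starting pictures in both views, so it hangs fully shut.
- **Flange:** its centre is about 31.5 mm past the sill, 1 mm off the lane's centreline. Its rear rim is therefore only about 0.5 mm past the drop edge, where I had expected about 7 mm; measurement error is about 2 mm. The hole and bolt-hole positions in the side view fit lying flat on the pocket floor, and a raised rear rim would have held the flap open.
- **Nuts and pen:** unchanged in the top view. One side-view comparison flagged 13% of pixels around the large nut. In the close crop the nut had not moved, and I put the difference down to the arm's shadow.

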